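# Unscrew the jar in the holder and keep its cap in hand

## Robot

A 6-joint arm with a two-finger parallel gripper is mounted at the origin on a cart in front of the work surface, level with it; the furniture and walls round the work are solid. World frame = base frame: x ahead of the robot, y to its left, z up, the work surface at z = 0. Lengths are in m, angles in rad, forces in N, time in s.
With the tool pointing down it reaches from about 0.3 to 1 m from the base axis. Payload 5.1 kg.
Tool frame: the origin (TCP) lies midway between the tips of the shut fingers; the grasp point (between the pads) lies 19 mm behind it (ctrl.grasp_offset is the distance from the TCP to the grasp point, in m); z points along the fingers, y is the direction in which the jaws open and shut (so a half turn about z gives the same grasp; the last joint's range is limited). The gripper opens to 95 mm and grips with 3 to 60 N. Pads are 20 mm wide; open, the fingers measure 119 mm over their backs; the gripper's body (75 mm by 180 mm) begins 59 mm behind the grasp point.
Start: joints at [1.095, 0.124, 1.65, -0, 1.367, -0.083], TCP at [0.249, 0.6, 0.215] pointing down, gripper open.
Joint ranges: [-2.61, 2.61], [-1.02, 2.33], [0.03, 2.71], [-1.35, 4.49], [0.32, 2.68], [-2.91, 2.91]. Speed limits (rad/s): [2.57, 2.57, 3.14, 3.14, 3.14, 3.14].

## Interface

Orientations are given as a unit quaternion [x, y, z, w].
In Python, from workcell import ctrl, snapshot gives the robot as it stands.
- The arm moves only by the shell command python3 -m crank 'ROWS' [FORCE]. ROWS is JSON, one flat list of numbers, 7 for each row, row after row: the closure, from 0 (fully open) to 1 (shut), then the shift along the world's x, y, z in m, then the turn, a rotation vector about the world's x, y, z in rad. In form: [jaw, dx, dy, dz, wx, wy, wz, jaw, dx, dy, dz, wx, wy, wz, ...]. A call has exactly 8 rows; each row shifts and turns the pose as measured when the row begins; what a row does not reach is not made up. A row lasts 1/12 s, in which the tool goes at most 41.7 mm and 7.16 degrees, less where a joint would pass 70% of its speed; a pose out of reach is approached as far as the arm can. A call is refused whole if a number of a shift passes 0.0417 or a number of a turn 0.125, either way. A call with a gripper value outside its range is refused whole. The fingers move at their own pace and stop on an object; FORCE is the grip in N (left out, the last holds). Time passes only in rows, so rows that do not move let the fingers close, or fill a call up. It gives the time, the measured TCP pose, the force and the opening at its end, in the units of the state.
- ctrl.get_state(): the state, without advancing time (a new reading comes with each control period).
- snapshot(name): name is "scene" or "top"; returns a dict with "frame" (400x640x3 uint8, red, green, blue), "depth" (400x640 float32, m along the optical axis (not along the pixel's ray), 0 where there is no reading), "K" (3x3 intrinsics, pixels), "k1" (the pictures are not rectified: a ray, as slopes to the right and down, at radius r is drawn at 1 + k1 r^2 times it, then the intrinsics apply), "world_to_cam" (4x4, takes a point from world to camera coordinates). Camera axes: x right, y down, z forward; pixel columns grow to the right and rows downward; lengths in m; the calibration is good to about 2 mm. A picture is of the moment at which its call begins.
- ctrl.close_job(): hands the job in, once; it reports no verdict.
The state is a dict: "time_s": time; "joint_pos": joint angles; "dq": joint speeds; "effort": joint torques, N m; "ee_pos": TCP position; "tcp_rot": TCP orientation; "ft_force": force on the tool from outside, world axes, zero at the start; "moment": the same for the moment, N m; "finger_gap": finger opening in m.
Only numpy, scipy, OpenCV 4.12 (cv2) and the standard library are available. Lean on these libraries where they do the work, as an engineer would, in place of code of your own. Each camera call takes 0.05 s, during which the arm holds its last target. There are 200 camera calls.

## Task

A sanding block has been left lying on the cap of the square jar: lift it off and lay it flat on the bench, clear of the wooden holder, without dropping it. Then unscrew the tight cap (anticlockwise) while the holder keeps the jar from turning, stop as soon as the threads let go, and lift the cap straight up; the jar stays seated in the holder and the loose collets and collet nut stay where they are. Finish with the cap still in the gripper, held level and still right over the neck with its lower rim a centimetre or two above the top of the neck; do not put it down or let go.

Things in the scene. Friction and masses are not known exactly. Their poses are not given: they have to be found in the camera images.
- holder: Wooden holder fixed to the bench: plywood board 104 x 104 x 8 mm with a square pocket (66 mm inside, walls 10 mm thick, their top 31 mm above the bench) in which the jar stands. Origin: centre of its underside, on the bench; z up, x and y along its sides. Its place and yaw change.
- jar: Grey square jar, loose, 0.7 kg, body 64 x 64 x 72 mm, standing in the pocket, which keeps it from turning (1 mm play each side); only its weight keeps it down. Its flat shoulder is 80 mm above the bench; the round neck above that is up to 42 mm wide and 26 mm tall with the rubber seal on top. Origin: centre of its underside; z up, x and y along its sides.
- neck_top (a point): Centre of the neck's top, 106 mm above the bench; z up. Three thread ramps on the neck hold three lugs in the cap; the sprung seal presses the cap up with 13 N: tight, about 0.3 N m. The cap is free when its yaw in the jar's frame is 0.80 to 1.40 rad; beyond that are solid stops. Pulled before that, the jar comes up with it.
- cap: Round ribbed aluminium cap, loose, 54 mm in diameter, 27 mm tall, 0.1 kg; its top is 111 mm above the bench when screwed on. Origin: centre of its lower rim; z up. Unscrews anticlockwise seen from above, rising about 2 mm. Starts at -0.12 to 0.12 rad of yaw in the jar's frame; a turn of 1.1 rad, possible in one grasp, always frees it, then it lifts straight up.
- block: Cork-coloured sanding block, loose, 62 (x) x 118 (y) x 36 (z) mm, lying flat on the cap with its long side in any direction. Origin: centre of its underside; z up, y along its length. Grasp it across its 62 mm width.
- collet_a: Bystander: steel collet standing on the bench left of and beyond the holder, 32 mm in diameter, 42 mm tall; origin at the centre of its underside.
- collet_b: Bystander: a second steel collet of the same kind and size, near the first; origin at the centre of its underside.
- nut: Bystander: grey slotted collet nut lying on the bench left of the holder, 54 mm across, 24 mm tall; origin at the centre of its underside.
Not all that is in view belongs to the job. Leave any turquoise look-alike of the block alone.

How it is judged:
By the outcome, as a careful person would: the job done as asked, in the order asked, and still so for the second after the job is handed in, while the arm keeps its last pose, push and grip.
It also fails if it takes over 58 s, if anything falls off the work surface, if the arm or the gripper's body presses on something with over 40 N, if the wrist force passes 120 N, or if a joint passes its speed limit or range.

## Working session

There is one attempt and no reset: what is moved stays moved. The work goes in short steps, Python scripts to look and compute and a shell command to move; the robot and the scene stay as the last step left them, time stands still between calls to the robot, and variables do not carry over. Pictures are saved under pics/ and viewed, about 8 in all and at most 12, crops included, and the job is handed in when it is done.

```bash
ls; mkdir -p pics; cat > h.py <<'E'
import numpy as np, cv2
from workcell import ctrl, snapshot
def pts(s):
    K=np.array(s["K"]);k1=s["k1"];d=s["depth"];h,w=d.shape
    u,v=np.meshgrid(np.arange(w),np.arange(h))
    xd=(u-K[0,2])/K[0,0];yd=(v-K[1,2])/K[1,1]
    x,y=xd.copy(),yd.copy()
    for _ in range(8):
        f=1+k1*(x*x+y*y);x=xd/f;y=yd/f
    P=np.stack([x*d,y*d,d],-1)
    T=np.linalg.inv(np.array(s["world_to_cam"]))
    return P@T[:3,:3].T+T[:3,3]
E
python3 - <<'E'
from h import *
for n in("scene","top"):
    s=snapshot(n);cv2.imwrite(f"pics/{n}0.png",s["frame"][...,::-1]);np.savez(f"{n}0.npz",**s)
    T=np.linalg.inv(np.array(s["world_to_cam"]));print(n,T.round(3).tolist(),s["k1"],np.array(s["K"]).round(1).tolist())
print(ctrl.get_state(),ctrl.grasp_offset)
E
```

```text
pics
scene [[0.734, -0.506, 0.452, 0.137], [-0.679, -0.545, 0.492, -0.041], [-0.002, -0.668, -0.744, 0.704], [0.0, 0.0, 0.0, 1.0]] 0.031344895025879074 [[377.6, 0.0, 319.0], [0.0, 377.6, 197.8], [0.0, 0.0, 1.0]]
top [[-0.007, -0.993, 0.116, 0.403], [-1.0, 0.008, 0.002, 0.364], [-0.003, -0.116, -0.993, 1.226], [0.0, 0.0, 0.0, 1.0]] -0.015071328006675318 [[453.2, 0.0, 316.7], [0.0, 453.2, 186.5], [0.0, 0.0, 1.0]]
{'time_s': 0.1, 'joint_pos': array([ 1.09541640e+00,  1.24428710e-01,  1.65150926e+00, -2.62690838e-05,
        1.36753053e+00, -8.26072028e-02]), 'dq': array([ 1.78078847e-05, -1.52599634e-03, -3.06245522e-03, -1.60226201e-04,
       -1.05555986e-03, -6.89707702e-05]), 'effort': array([ 4.28927960e-04, -4.18879831e+01, -3.61096787e+01,  7.76817044e-02,
        4.61166131e-02, -5.93694949e-05]), 'ee_pos': array([0.24856066, 0.59997094, 0.21353388]), 'tcp_rot': array([ 1.95123737e-01,  9.80778185e-01, -9.05199274e-04, -2.45928931e-04]), 'ft_force': array([-0.56653015, -0.46775978, -0.32128563]), 'moment': array([-0.01000442,  0.00696644, -0.01778567]), 'finger_gap': 0.09521373544726568} 0.0188
```

View pics/scene0.png

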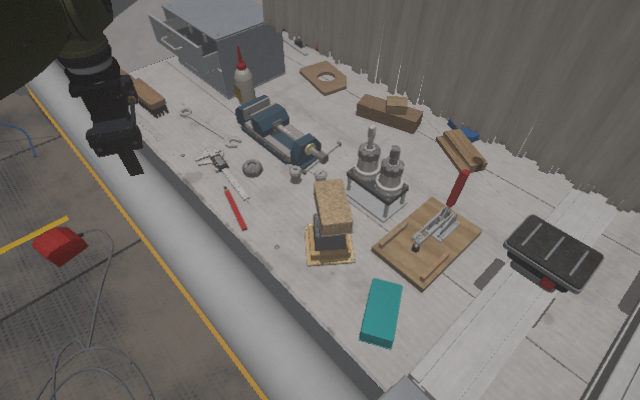

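View pics/top0.png

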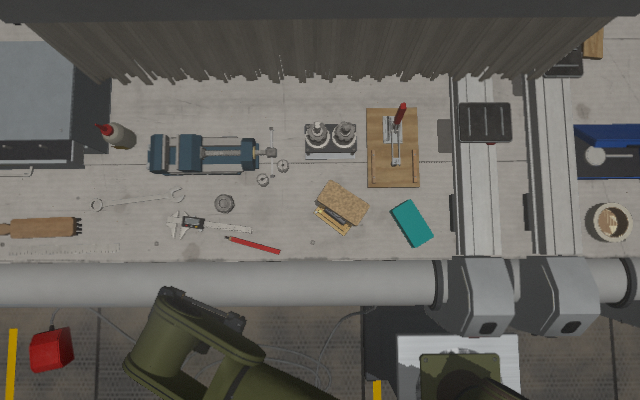

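Scene: the block is on the jar at scene (333,205) / top (342,203). The holder is at scene (330,245), the collets at scene (295,173) and (320,176), and the nut at scene (252,168). The turquoise decoy is at scene (381,313) / top (411,223). The wooden brown items at scene (388,112) and (427,242) could be taken for the block. By the description I choose the cork block at (333,205), which stands at a height of about 147 mm.

```bash
python3 - <<'E'
from h import *
for n,box in(("scene",(295,170,365,270)),("top",(300,170,380,245))):
    s=dict(np.load(n+"0.npz"));P=pts(s);u0,v0,u1,v1=box
    m=np.zeros(P.shape[:2],bool);m[v0:v1,u0:u1]=1
    b=m&(P[...,2]>.138)&(P[...,2]<.156)&(s["depth"]>0)
    q=P[b];r=cv2.minAreaRect((q[:,:2]*1000).astype(np.float32))
    print(n,"block top",b.sum(),np.median(q[:,2]).round(4),r,cv2.boxPoints(r).round(1).tolist())
    for lo,hi in((.1,.118),(.07,.09),(.024,.036),(.003,.014)):
        b=m&(P[...,2]>lo)&(P[...,2]<hi)&(s["depth"]>0);q=P[b]
        if len(q)>5:r=cv2.minAreaRect((q[:,:2]*1000).astype(np.float32));print(lo,b.sum(),r, np.median(q[:,2]))
    # obstacles height map around
    b=(P[...,2]>.015)&(P[...,2]<.4)&(s["depth"]>0)&(np.abs(P[...,0]-.4)<.25)&(P[...,1]>0)&(P[...,1]<.75)
    g={}
    for x,y,z in P[b]:
        k=(int(x//.04),int(y//.04));g[k]=max(g.get(k,0),z)
    print("cols y from 0..0.72 step .04")
    for i in range(5,17): print(round(i*.04,2),[int(1000*g.get((i,j),0)) for j in range(0,18)])
s=dict(np.load("scene0.npz"));c=s["frame"][160:280,285:365,::-1];cv2.imwrite("pics/c1.png",cv2.resize(c,None,fx=5,fy=5,interpolation=2))
E
```

```text
scene block top 1463 0.1482 ((490.7336730957031, 303.921630859375), (118.8560562133789, 60.353694915771484), 55.76626968383789) [[432.3999938964844, 271.79998779296875], [482.20001220703125, 237.8000030517578], [549.0999755859375, 336.1000061035156], [499.20001220703125, 370.0]]
0.1 112 ((465.3616027832031, 307.3207702636719), (130.4673309326172, 52.844303131103516), 83.10199737548828) 0.11421914745040535
0.07 266 ((544.8994140625, 339.30157470703125), (218.28933715820312, 78.12321472167969), 30.069183349609375) 0.07708379722796038
0.024 530 ((544.432373046875, 363.0887756347656), (255.9853057861328, 132.87490844726562), 57.788795471191406) 0.03078825657682177
0.003 837 ((551.089599609375, 365.64727783203125), (301.4606018066406, 174.87637329101562), 49.6875) 0.008039712795885445
cols y from 0..0.72 step .04
0.2 [0, 0, 0, 0, 0, 0, 0, 0, 0, 0, 0, 0, 335, 392, 399, 399, 0, 0]
0.24 [0, 0, 0, 0, 0, 0, 0, 0, 0, 0, 0, 0, 335, 392, 399, 346, 277, 0]
0.28 [149, 0, 0, 0, 0, 0, 0, 0, 0, 0, 0, 0, 0, 0, 399, 399, 335, 0]
0.32 [128, 0, 0, 0, 0, 0, 0, 0, 0, 0, 0, 0, 0, 0, 0, 0, 0, 0]
0.36 [107, 35
[... 1563 characters left out ...]
, 0, 0, 0, 0, 0, 0, 0, 0, 0, 309, 333, 337, 333]
0.32 [129, 0, 0, 0, 0, 0, 0, 0, 0, 0, 0, 0, 0, 0, 0, 0, 0, 0]
0.36 [110, 35, 40, 35, 0, 0, 0, 0, 0, 0, 0, 0, 0, 15, 0, 0, 0, 0]
0.4 [110, 40, 44, 41, 0, 0, 150, 143, 0, 0, 0, 0, 0, 0, 0, 0, 16, 0]
0.44 [111, 0, 41, 43, 43, 0, 154, 156, 152, 32, 0, 0, 0, 0, 0, 23, 16, 19]
0.48 [110, 0, 42, 43, 38, 0, 155, 155, 154, 153, 0, 0, 0, 0, 28, 29, 20, 0]
0.52 [111, 0, 37, 25, 24, 37, 0, 152, 153, 0, 0, 0, 48, 43, 16, 25, 0, 0]
0.56 [110, 0, 39, 71, 67, 40, 0, 0, 0, 0, 0, 48, 57, 70, 64, 39, 67, 85]
0.6 [169, 0, 39, 80, 82, 38, 74, 95, 92, 91, 0, 73, 72, 84, 79, 68, 75, 86]
0.64 [168, 0, 37, 67, 70, 31, 136, 147, 144, 147, 0, 69, 67, 82, 78, 17, 73, 83]
```

View pics/c1.png

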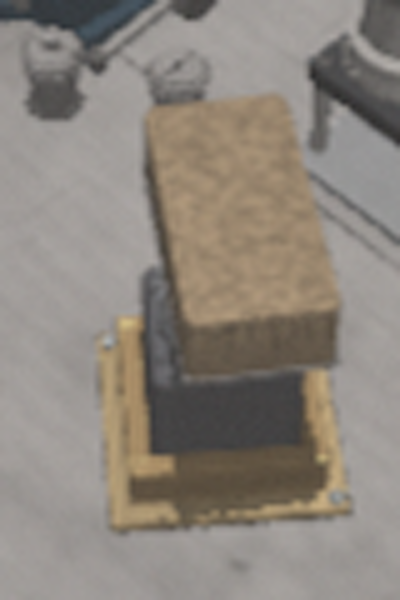

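The crop shows the cork block on the dark jar in the wooden pocket, so the choice is confirmed. I need one more measurement: the free bench space, the collets, and the holder pose.

```bash
python3 - <<'E'
from h import *
for n in("scene","top"):
    s=dict(np.load(n+"0.npz"));P=pts(s);X,Y,Z=P[...,0],P[...,1],P[...,2]
    hsv=cv2.cvtColor(s["frame"],cv2.COLOR_RGB2HSV)
    # low clutter blobs on bench near the placing area
    b=((Z>.007)&(Z<.2)&(X>.3)&(X<.6)&(Y>.4)&(Y<.72)&(s["depth"]>0)).astype(np.uint8)
    k,l,st,_=cv2.connectedComponentsWithStats(b)
    for i in range(1,k):
        if st[i,4]>12:
            m=l==i;print(n,st[i].tolist(),"x",X[m].min().round(3),X[m].max().round(3),"y",Y[m].min().round(3),Y[m].max().round(3),"z",Z[m].max().round(3))
    b=(np.abs(Z)<.006)&(np.abs(Y-.42)<.1)&(X>.2)&(X<.5);print("bench z",np.median(Z[b]),"edge x",np.percentile(X[b],1).round(3))
    # wood colour points near holder
    w=(hsv[...,0]>8)&(hsv[...,0]<28)&(hsv[...,1]>70)&(np.hypot(X-.49,Y-.305)<.095)
    for lo,hi in((.005,.012),(.026,.036)):
        q=P[w&(Z>lo)&(Z<hi)];r=cv2.minAreaRect((q[:,:2]*1000).astype(np.float32));print(n,"holder",lo,len(q),r)
    red=((hsv[...,0]<6)|(hsv[...,0]>174))&(hsv[...,1]>120)&(X>.3)&(X<.5)&(Y>.4)&(Y<.7)
    if red.any():print("pencil",X[red].min(),X[red].max(),Y[red].min(),Y[red].max())
E
```

```text
scene [251, 115, 63, 67, 1059] x 0.547 0.6 y 0.477 0.72 z 0.081
scene [212, 155, 17, 16, 157] x 0.427 0.468 y 0.657 0.72 z 0.014
scene [242, 159, 20, 17, 265] x 0.474 0.524 y 0.59 0.639 z 0.027
scene [315, 171, 10, 10, 74] x 0.585 0.599 y 0.44 0.47 z 0.045
scene [224, 188, 22, 41, 191] x 0.364 0.412 y 0.468 0.603 z 0.011
bench z 0.0001343767506722382 edge x 0.346
scene holder 0.005 387 ((480.6265869140625, 301.8361511230469), (96.72947692871094, 102.33290100097656), 51.548240661621094)
scene holder 0.026 350 ((482.9636535644531, 303.236572265625), (83.97290802001953, 86.9887466430664), 49.94089126586914)
pencil 0.3660459140506771 0.40971009437396366 0.4679461154268118 0.5970200305026447
top [179, 163, 80, 12, 664] x 0.579 0.6 y 0.524 0.719 z 0.085
top [270, 165, 5, 13, 34] x 0.567 0.598 y 0.478 0.488 z 0.058
top [277, 165, 12, 6, 55] x 0.586 0.6 y 0.442 0.471 z 0.047
top [256, 173, 13, 13, 115] x 0.548 0.579 y 0.495 0.527 z 0.049
top [214, 194, 21, 19, 297] x 0.478 0.527 y 0.589 0.642 z 0.03
top [185, 215, 29, 17, 231] x 0.428 0.471 y 0.645 0.72 z 0.019
top [219, 223, 9, 7, 23] x 0.433 0.449 y 0.608 0.629 z 0.011
top [231, 225, 12, 7, 30] x 0.427 0.444 y 0.567 0.596 z 0.011
top [226, 236, 54, 18, 183] x 0.368 0.414 y 0.468 0.61 z 0.015
bench z 0.0006775814673916081 edge x 0.349
top holder 0.005 151 ((484.2127380371094, 304.79803466796875), (102.9015121459961, 102.38675689697266), 51.46247482299805)
top holder 0.026 156 ((459.02410888671875, 324.9678649902344), (86.02223205566406, 25.286052703857422), 56.416542053222656)
pencil 0.36834765981222367 0.4115495376266455 0.46783532667180017 0.5960443121422371
```

```bash
R='0,0.0152,-0.0185,0,0,0,-0.111'; 
python3 -m crank '[0,0.0152,-0.0185,0,0,0,-0.111,0,0.0152,-0.0185,0,0,0,-0.111,0,0.0152,-0.0185,0,0,0,-0.111,0,0.0152,-0.0185,0,0,0,-0.111,0,0.0152,-0.0185,0,0,0,-0.111,0,0.0152,-0.0185,0,0,0,-0.111,0,0.0152,-0.0185,0,0,0,-0.111,0,0.0152,-0.0185,0,0,0,-0.111]' 30
```

```text
time_s: 0.77
ee_pos: [0.369, 0.4465, 0.2075]
tcp_rot: [0.611, 0.792, -0.004, -0.003]
ft_force: [0.3, -0.4, 0.9]
finger_gap: 0.0952
```

```bash
cat >> h.py <<'E'
from scipy.spatial.transform import Rotation as Ro
def st():
    s=ctrl.get_state();R=Ro.from_quat(s["tcp_rot"]).as_matrix()
    print("t",round(s["time_s"],2),"p",s["ee_pos"].round(4),"yaw_y deg",np.degrees(np.arctan2(R[1,1],R[0,1])).round(2),"toolz",R[:,2].round(4),"tilt-fix rotvec",np.cross(R[:,2],[0,0,-1]).round(4),"F",s["ft_force"].round(1),"M",s["moment"].round(2),"gap",round(s["finger_gap"],4),"q6",s["joint_pos"][5].round(2))
E
python3 -m crank '[0,0.0153,-0.0178,0,0,0,-0.107,0,0.0153,-0.0178,0,0,0,-0.107,0,0.0153,-0.0178,0,0,0,-0.107,0,0.0153,-0.0178,0,0,0,-0.107,0,0.0153,-0.0178,0,0,0,-0.107,0,0.0153,-0.0178,0,0,0,-0.107,0,0.0153,-0.0178,0,0,0,-0.107,0,0.0153,-0.0178,0,0,0,-0.107]'; python3 -c "from h import *;st()"
```

```text
time_s: 1.43
ee_pos: [0.494, 0.2943, 0.2028]
tcp_rot: [0.894, 0.447, -0.006, -0.005]
ft_force: [0.1, 0.6, -0.2]
finger_gap: 0.0952
t 1.43 p [0.494  0.2943 0.2028] yaw_y deg -36.86 toolz [-0.016   0.0039 -0.9999] tilt-fix rotvec [-0.0039 -0.016  -0.    ] F [ 0.1  0.6 -0.2] M [-0.05  0.16 -0.05] gap 0.0952 q6 1.08
```

```bash
python3 -m crank '[0,0,0,0,0,0,0,0,-0.001,0.003,0,-0.001,-0.004,0.015,0,-0.001,0.003,0,-0.001,-0.004,0.015,0,-0.001,0.003,0,-0.001,-0.004,0.015,0,0,0,-0.01,-0.001,-0.004,0,0,0,0,-0.01,0,0,0,0,0,0,0,0,0,0,0,0,0,0,0,0,0]'; python3 -c "
from h import *;st()
s=snapshot('scene');cv2.imwrite('pics/s1.png',cv2.resize(s['frame'][100:280,230:430,::-1],None,fx=3,fy=3))"
```

```text
time_s: 2.1
ee_pos: [0.489, 0.3037, 0.178]
tcp_rot: [0.883, 0.47, -0.002, 0.001]
ft_force: [0.4, 1.1, -0.6]
finger_gap: 0.0948
t 2.1 p [0.489  0.3037 0.178 ] yaw_y deg -33.91 toolz [-0.0022 -0.0027 -1.    ] tilt-fix rotvec [ 0.0027 -0.0022  0.    ] F [ 0.4  1.1 -0.6] M [-0.05  0.13  0.  ] gap 0.0948 q6 1.06
```

View pics/s1.png

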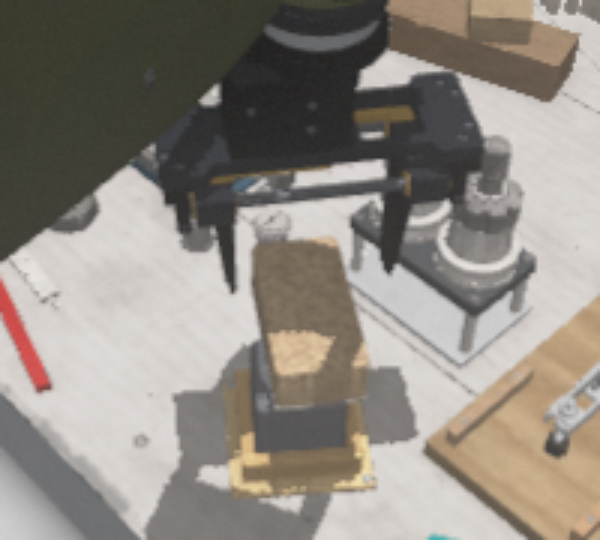

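The open fingers straddle the block in view (fingertips at crop (232,290) and (388,272), block at (308,310)). Now the descent.

```bash
python3 -m crank '[0,0.001,0,-0.01,0,0,0,0,0.001,0,-0.01,0,0,0,0,0,0,-0.01,0,0,-0.003,0,0,0,-0.01,0,0,-0.003,0,0,0,-0.01,0,0,0,0,0,0,-0.008,0,0,0,0,0,0,0,0,0,0,0,0,0,0,0,0,0]'; python3 -c "
from h import *;st()"
```

```text
time_s: 2.82
ee_pos: [0.49, 0.3029, 0.1118]
tcp_rot: [0.884, 0.467, -0.003, 0.001]
ft_force: [0.2, 0.2, 0.9]
finger_gap: 0.0949
t 2.82 p [0.49   0.3029 0.1118] yaw_y deg -34.3 toolz [-0.0054 -0.0043 -1.    ] tilt-fix rotvec [ 0.0043 -0.0054  0.    ] F [0.2 0.2 0.9] M [-0.11  0.04  0.02] gap 0.0949 q6 1.06
```

```bash
python3 -m crank '[0,0,0,0.005,0.004,-0.005,0,0.3,0,0,0.0005,0,0,0,0.6,0,0,0.0005,0,0,0,1,0,0,0.0005,0,0,0,1,0,0,0.0005,0,0,0,1,0,0,0.0005,0,0,0,1,0,0,0.0005,0,0,0,1,0,0,0.0005,0,0,0]' 25; python3 -c "
from h import *;st()"
```

```text
time_s: 3.48
ee_pos: [0.4914, 0.3036, 0.1238]
tcp_rot: [0.884, 0.467, 0.002, -0.0]
ft_force: [-0.3, -0.7, -1.4]
finger_gap: 0.0617
t 3.48 p [0.4914 0.3036 0.1238] yaw_y deg -34.31 toolz [ 0.0042  0.0023 -1.    ] tilt-fix rotvec [-0.0023  0.0042  0.    ] F [-0.3 -0.7 -1.4] M [-0.04  0.08 -0.05] gap 0.0617 q6 1.06
```

```bash
cat >> h.py <<'E'
def blk(lo=.1,hi=.2,c=(.49,.304),r=.1,n="scene"):
    s=snapshot(n);P=pts(s);h=cv2.cvtColor(s["frame"],cv2.COLOR_RGB2HSV)
    m=(np.hypot(P[...,0]-c[0],P[...,1]-c[1])<r)&(P[...,2]>lo)&(P[...,2]<hi)&(h[...,0]>8)&(h[...,0]<25)&(h[...,1]>60)
    z=P[m][:,2];H,e=np.histogram(z,np.arange(lo,hi,.002));print("hist",[(round(a,3),int(k)) for k,a in zip(H,e) if k>5]);return s,P,m
E
python3 -c "
from h import *;blk();st()"
```

```text
hist [(np.float64(0.116), 11), (np.float64(0.118), 20), (np.float64(0.12), 17), (np.float64(0.122), 18), (np.float64(0.124), 21), (np.float64(0.126), 16), (np.float64(0.128), 16), (np.float64(0.13), 21), (np.float64(0.132), 17), (np.float64(0.134), 14), (np.float64(0.136), 22), (np.float64(0.138), 23), (np.float64(0.14), 23), (np.float64(0.142), 20), (np.float64(0.144), 24), (np.float64(0.146), 185), (np.float64(0.148), 744), (np.float64(0.15), 160)]
t 3.53 p [0.4914 0.3036 0.1239] yaw_y deg -34.31 toolz [ 0.0042  0.0023 -1.    ] tilt-fix rotvec [-0.0023  0.0042  0.    ] F [ 0.6 -0.2 -2.2] M [-0.07  0.11  0.  ] gap 0.0618 q6 1.06
```

The block hasn't moved, and the grip is high. Regrasp about 8 mm lower.

```bash
python3 -m crank '[0,0,0,0,0,0,0,0,0,0,0,0,0,0,0,0,0,0,0,0,0,0,0,0,-0.004,-0.002,0.004,0,0,0,0,-0.004,0,0,0,0,0,0,0,0,0,0,1,0,0,0,0,0,0,1,0,0,0,0,0,0]'; python3 -m crank '[1,0,0,0,0,0,0,1,0,0,0,0,0,0,1,0,0,0,0,0,0,1,0,0,0,0,0,0,1,0,0,0,0,0,0,1,0,0,0,0,0,0,1,0,0,0,0,0,0,1,0,0,0,0,0,0]';python3 -c "
from h import *;st()"
```

```text
time_s: 4.2
ee_pos: [0.4915, 0.3036, 0.1149]
tcp_rot: [0.884, 0.467, -0.0, -0.0]
ft_force: [0.3, 0.2, 0.3]
finger_gap: 0.0864
time_s: 4.87
ee_pos: [0.4915, 0.3036, 0.1149]
tcp_rot: [0.884, 0.467, -0.0, -0.0]
ft_force: [1.4, -0.1, -0.3]
finger_gap: 0.0618
t 4.87 p [0.4915 0.3036 0.1149] yaw_y deg -34.31 toolz [-1.e-04 -0.e+00 -1.e+00] tilt-fix rotvec [ 0.     -0.0001  0.    ] F [ 1.4 -0.1 -0.3] M [-0.1   0.05  0.03] gap 0.0618 q6 1.06
```

```bash
python3 -m crank '[1,0,0,0.005,0,0,0,1,0,0,0.008,0,0,0,1,0,0,0.01,0,0,0,1,0,0,0.01,0,0,0,1,0,0,0.01,0,0,0,1,0,0,0.01,0,0,0,1,0,0,0.005,0,0,0,1,0,0,0,0,0,0]' 30;python3 -c "
from h import *;st();blk(.1,.24)"
```

```text
time_s: 5.53
ee_pos: [0.4911, 0.3034, 0.1798]
tcp_rot: [0.884, 0.467, 0.0, -0.0]
ft_force: [-0.3, 1.0, -0.8]
finger_gap: 0.0619
t 5.53 p [0.4911 0.3034 0.1798] yaw_y deg -34.31 toolz [ 4.e-04  2.e-04 -1.e+00] tilt-fix rotvec [-0.0002  0.0004  0.    ] F [-0.3  1.  -0.8] M [-0.09  0.08 -0.01] gap 0.0619 q6 1.06
hist [(np.float64(0.18), 15), (np.float64(0.182), 21), (np.float64(0.184), 18), (np.float64(0.186), 24), (np.float64(0.188), 25), (np.float64(0.19), 16), (np.float64(0.192), 27), (np.float64(0.194), 27), (np.float64(0.196), 20), (np.float64(0.198), 27), (np.float64(0.2), 27), (np.float64(0.202), 25), (np.float64(0.204), 20), (np.float64(0.206), 31), (np.float64(0.208), 29), (np.float64(0.21), 116), (np.float64(0.212), 882), (np.float64(0.214), 207)]
```

```bash
python3 -m crank '[1,-0.0045,0.02,0,0,0,-0.07,1,-0.0045,0.022,0,0,0,-0.08,1,-0.0045,0.022,0,0,0,-0.08,1,-0.0045,0.022,0,0,0,-0.08,1,-0.0045,0.022,0,0,0,-0.08,1,-0.0045,0.022,0,0,0,-0.07,1,-0.003,0.015,0,0,0,-0.03,1,0,0.006,0,0,0,0]';python3 -c "
from h import *;st()"
```

```text
time_s: 6.25
ee_pos: [0.4582, 0.4575, 0.1757]
tcp_rot: [0.974, 0.224, -0.003, 0.001]
ft_force: [0.3, -0.4, -2.7]
finger_gap: 0.0617
t 6.25 p [0.4582 0.4575 0.1757] yaw_y deg -64.07 toolz [-0.0051 -0.0041 -1.    ] tilt-fix rotvec [ 0.0041 -0.0051  0.    ] F [ 0.3 -0.4 -2.7] M [-0.06  0.16  0.05] gap 0.0617 q6 1.82
```

```bash
python3 -m crank '[1,0,0,-0.015,0.004,-0.005,0,1,0,0,-0.022,0,0,0,1,0,0,-0.022,0,0,0,1,0,0,-0.022,0,0,0,1,0,0,-0.022,0,0,0,1,0,0,-0.02,0,0,0,1,0,0,-0.01,0,0,0,1,0,0,0,0,0,0]';python3 -c "
from h import *;st()"
```

```text
time_s: 6.92
ee_pos: [0.4581, 0.456, 0.0362]
tcp_rot: [0.973, 0.229, -0.0, 0.001]
ft_force: [-0.4, 0.4, -2.3]
finger_gap: 0.0617
t 6.92 p [0.4581 0.456  0.0362] yaw_y deg -63.52 toolz [ 4.0e-04 -2.1e-03 -1.0e+00] tilt-fix rotvec [0.0021 0.0004 0.    ] F [-0.4  0.4 -2.3] M [-0.12  0.18 -0.01] gap 0.0617 q6 1.81
```

```bash
python3 -m crank '[1,0,0,-0.008,0.002,0,0,1,0,0,-0.008,0,0,0,1,0,0,-0.006,0,0,0,1,0,0,-0.003,0,0,0,1,0,0,-0.002,0,0,0,1,0,0,-0.001,0,0,0,1,0,0,0,0,0,0,1,0,0,0,0,0,0]';python3 -c "
from h import *;st()"
```

```text
time_s: 7.58
ee_pos: [0.4611, 0.4575, 0.0103]
tcp_rot: [0.973, 0.229, 0.003, -0.001]
ft_force: [0.4, -0.2, -1.0]
finger_gap: 0.0621
t 7.58 p [0.4611 0.4575 0.0103] yaw_y deg -63.48 toolz [ 0.0058  0.0043 -1.    ] tilt-fix rotvec [-0.0043  0.0058  0.    ] F [ 0.4 -0.2 -1. ] M [-0.09  0.15 -0.  ] gap 0.0621 q6 1.81
```

```bash
python3 -m crank '[1,0,0,-0.002,-0.004,0.006,0,1,0,0,-0.001,0,0,0,1,0,0,-0.001,0,0,0,1,0,0,0,0,0,0,1,0,0,0,0,0,0,1,0,0,0,0,0,0,1,0,0,0,0,0,0,1,0,0,0,0,0,0]';python3 -c "
from h import *;st()"
```

```text
time_s: 8.25
ee_pos: [0.462, 0.4584, 0.0076]
tcp_rot: [0.973, 0.229, 0.001, -0.001]
ft_force: [-0.5, -0.2, -2.1]
finger_gap: 0.0615
t 8.25 p [0.462  0.4584 0.0076] yaw_y deg -63.47 toolz [ 0.0013  0.0016 -1.    ] tilt-fix rotvec [-0.0016  0.0013  0.    ] F [-0.5 -0.2 -2.1] M [-0.09  0.14  0.01] gap 0.0615 q6 1.81
```

```bash
python3 -m crank '[1,0,0,-0.001,0,0,0,1,0,0,-0.001,0,0,0,1,0,0,-0.001,0,0,0,1,0,0,0,0,0,0,1,0,0,0,0,0,0,1,0,0,0,0,0,0,1,0,0,0,0,0,0,1,0,0,0,0,0,0]';python3 -c "
from h import *;st();st();blk(.0,.1,(.46,.458))"
```

```text
time_s: 8.92
ee_pos: [0.4619, 0.4583, 0.0041]
tcp_rot: [0.973, 0.229, 0.001, -0.001]
ft_force: [-0.3, 0.2, -2.2]
finger_gap: 0.0619
t 8.92 p [0.4619 0.4583 0.0041] yaw_y deg -63.47 toolz [ 0.0012  0.0015 -1.    ] tilt-fix rotvec [-0.0015  0.0012  0.    ] F [-0.3  0.2 -2.2] M [-0.04  0.14 -0.04] gap 0.0619 q6 1.81
t 8.92 p [0.4619 0.4583 0.0041] yaw_y deg -63.47 toolz [ 0.0012  0.0015 -1.    ] tilt-fix rotvec [-0.0015  0.0012  0.    ] F [-0.3  0.2 -2.2] M [-0.04  0.14 -0.04] gap 0.0619 q6 1.81
hist [(np.float64(0.006), 14), (np.float64(0.008), 15), (np.float64(0.01), 13), (np.float64(0.012), 15), (np.float64(0.014), 12), (np.float64(0.016), 11), (np.float64(0.018), 11), (np.float64(0.02), 12), (np.float64(0.022), 17), (np.float64(0.024), 17), (np.float64(0.026), 15), (np.float64(0.028), 15), (np.float64(0.03), 13), (np.float64(0.032), 13), (np.float64(0.034), 52), (np.float64(0.036), 343), (np.float64(0.038), 192), (np.float64(0.04), 11)]
```

```bash
python3 -m crank '[1,0,0,-0.001,0,0,0,1,0,0,-0.0005,0,0,0,1,0,0,0,0,0,0,1,0,0,0,0,0,0,1,0,0,0,0,0,0,1,0,0,0,0,0,0,1,0,0,0,0,0,0,1,0,0,0,0,0,0]';python3 -c "
from h import *;st()"
```

```text
time_s: 9.63
ee_pos: [0.4621, 0.4585, 0.003]
tcp_rot: [0.973, 0.229, 0.001, -0.001]
ft_force: [0.1, -0.7, -0.8]
finger_gap: 0.0617
t 9.63 p [0.4621 0.4585 0.003 ] yaw_y deg -63.47 toolz [ 0.0015  0.0017 -1.    ] tilt-fix rotvec [-0.0017  0.0015  0.    ] F [ 0.1 -0.7 -0.8] M [-0.07  0.22 -0.  ] gap 0.0617 q6 1.81
```

```bash
python3 -m crank '[1,0,0,-0.0007,0,0,0,1,0,0,-0.0005,0,0,0,1,0,0,0,0,0,0,1,0,0,0,0,0,0,1,0,0,0,0,0,0,1,0,0,0,0,0,0,1,0,0,0,0,0,0,1,0,0,0,0,0,0]';python3 -c "
from h import *;st()"
```

```text
time_s: 10.3
ee_pos: [0.4623, 0.4586, 0.003]
tcp_rot: [0.973, 0.23, 0.001, -0.001]
ft_force: [0.4, -0.7, 0.5]
finger_gap: 0.062
t 10.3 p [0.4623 0.4586 0.003 ] yaw_y deg -63.46 toolz [ 0.0015  0.0017 -1.    ] tilt-fix rotvec [-0.0017  0.0015  0.    ] F [ 0.4 -0.7  0.5] M [-0.27  0.3  -0.03] gap 0.062 q6 1.81
```

Contact (z stalls and the weight is off the wrist). Release, then rise.

```bash
python3 -m crank '[0,0,0,0,0,0,0,0,0,0,0,0,0,0,0,0,0,0,0,0,0,0,0,0,0,0,0,0,0,0,0,0.01,0,0,0,0,0,0,0.015,0,0,0,0,0,0,0.02,0,0,0,0,0,0,0.025,0,0,0]';python3 -m crank '[0,0,0,0.03,0,0,0,0,0,0,0.03,0,0,0,0,0,0,0.02,0,0,0,0,0,0,0.01,0,0,0,0,0,0,0,0,0,0,0,0,0,0,0,0,0,0,0,0,0,0,0,0,0,0,0,0,0,0,0]';python3 - <<'E'
from h import *
st();s,P,m=blk(.0,.1,(.46,.458))
q=P[m&(P[...,2]>.03)][:,:2]*1000;print("block",cv2.minAreaRect(q.astype(np.float32)))
for n in("scene","top"):
    s=snapshot(n);P=pts(s);np.savez(n+"1.npz",**s);X,Y,Z=P[...,0],P[...,1],P[...,2]
    near=np.hypot(X-.483,Y-.303)<.07
    m=near&(Z>.106)&(Z<.12);q=P[m]
    if len(q)>9:print(n,"cap top",len(q),np.median(q[:,2]),cv2.minEnclosingCircle((q[:,:2]*1000).astype(np.float32)))
    m=near&(Z>.074)&(Z<.086);q=P[m]
    if len(q)>9:print(n,"shoulder",len(q),np.median(q[:,2]),cv2.minAreaRect((q[:,:2]*1000).astype(np.float32)))
    w=(np.hypot(X-.483,Y-.303)<.09)
    for lo,hi in((.005,.012),(.026,.036)):
        q=P[w&(Z>lo)&(Z<hi)];r=cv2.minAreaRect((q[:,:2]*1000).astype(np.float32));print(n,"holder",lo,len(q),r)
    f=s["frame"];a=f[130:280,220:420] if n=="scene" else f[140:260,240:400]
    cv2.imwrite(f"pics/{n}1.png",cv2.resize(a[...,::-1],(800,600)))
E
```

```text
time_s: 10.97
ee_pos: [0.4593, 0.456, 0.0709]
tcp_rot: [0.973, 0.229, -0.003, 0.002]
ft_force: [0.5, 0.0, -0.4]
finger_gap: 0.0949
time_s: 11.63
ee_pos: [0.4618, 0.4582, 0.1801]
tcp_rot: [0.973, 0.23, 0.005, -0.003]
ft_force: [-0.3, -0.0, -0.7]
finger_gap: 0.0953
t 11.63 p [0.4618 0.4582 0.1801] yaw_y deg -63.46 toolz [ 0.0077  0.007  -0.9999] tilt-fix rotvec [-0.007   0.0077  0.    ] F [-0.3 -0.  -0.7] M [-0.05  0.18 -0.04] gap 0.0953 q6 1.81
hist [(np.float64(0.004), 6), (np.float64(0.006), 20), (np.float64(0.008), 17), (np.float64(0.01), 14), (np.float64(0.012), 10), (np.float64(0.014), 13), (np.float64(0.016), 12), (np.float64(0.018), 14), (np.float64(0.02), 16), (np.float64(0.022), 12), (np.float64(0.024), 10), (np.float64(0.026), 23), (np.float64(0.028), 15), (np.float64(0.03), 15), (np.float64(0.032), 23), (np.float64(0.034), 230), (np.float64(0.036), 364), (np.float64(0.038), 41)]
block ((474.14239501953125, 426.39984130859375), (114.22266387939453, 124.6840591430664), 25.83955955505371)
scene cap top 467 0.11193086145424447 ((483.6303405761719, 304.73455810546875), 27.725545
[... 174 characters left out ...]
 ((483.7962646484375, 304.3564453125), (105.13160705566406, 104.11637878417969), 51.614906311035156)
scene holder 0.026 473 ((484.0129089355469, 304.6636047363281), (87.16088104248047, 85.8827133178711), 51.760597229003906)
top cap top 382 0.11235205254025671 ((484.9868469238281, 305.2754821777344), 27.330490112304688)
top shoulder 230 0.07948652908254805 ((485.1026306152344, 305.2646484375), (63.68001174926758, 63.79177474975586), 52.407928466796875)
top holder 0.005 412 ((491.0323181152344, 292.5440673828125), (157.45652770996094, 148.66192626953125), 73.00267791748047)
top holder 0.026 385 ((485.1303405761719, 305.22113037109375), (85.75716400146484, 86.02307891845703), 52.23713302612305)
```

View pics/scene1.png

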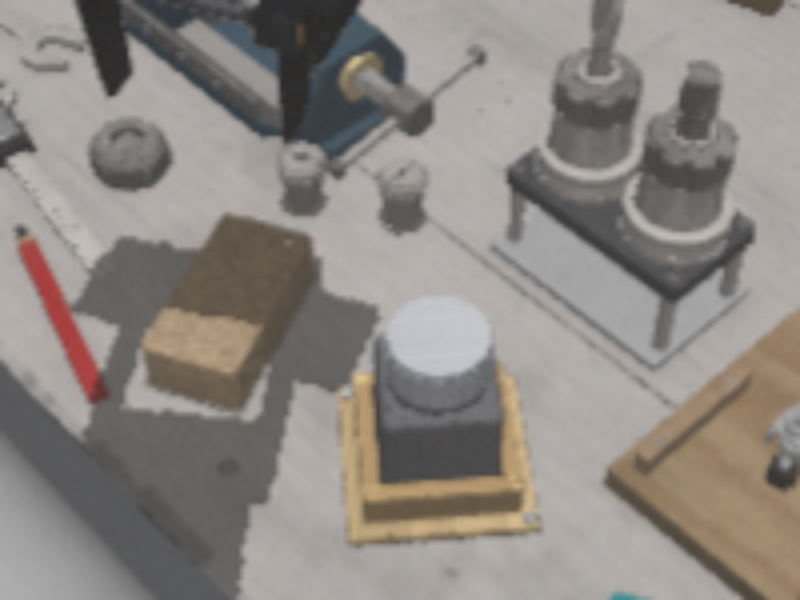

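The block lies flat on the bench at crop (228,310), clear of the holder. The cap is at crop (438,340), on the jar seated in its pocket. Both views agree on the cap centre, (0.484, 0.305), with radius 27 mm and top at 0.112. Next: move over it.

```bash
python3 -m crank '[0,0.003,-0.02,0,-0.007,0.008,0,0,0.003,-0.022,0,0,0,0,0,0.003,-0.022,0,0,0,0,0,0.003,-0.022,0,0,0,0,0,0.003,-0.022,0,0,0,0,0,0.003,-0.02,0,0,0,0,0,0.002,-0.012,0,0,0,0,0,0,0,0,0,0,0]';python3 -c "
from h import *;st()"
```

```text
time_s: 12.45
ee_pos: [0.4774, 0.3112, 0.1687]
tcp_rot: [0.973, 0.231, -0.009, 0.003]
ft_force: [0.2, 0.1, -0.7]
finger_gap: 0.0948
t 12.45 p [0.4774 0.3112 0.1687] yaw_y deg -63.27 toolz [-0.0158 -0.0097 -0.9998] tilt-fix rotvec [ 0.0097 -0.0158  0.    ] F [ 0.2  0.1 -0.7] M [-0.05  0.13 -0.04] gap 0.0948 q6 1.59
```

```bash
python3 -m crank '[0,0.006,-0.006,-0.01,0.01,-0.016,0,0,0,0,0,0,0,0,0,0,0,-0.012,0,0,0,0,0,0,-0.012,0,0,0,0,0,0,-0.012,0,0,0,0,0,0,-0.008,0,0,0,0,0,0,0,0,0,0,0,0,0,0,0,0,0]';python3 -c "
from h import *;st()"
```

```text
time_s: 13.12
ee_pos: [0.4813, 0.3085, 0.1075]
tcp_rot: [0.973, 0.232, -0.002, -0.001]
ft_force: [0.3, 0.0, 0.4]
finger_gap: 0.0951
t 13.12 p [0.4813 0.3085 0.1075] yaw_y deg -63.17 toolz [-5.e-03  8.e-04 -1.e+00] tilt-fix rotvec [-0.0008 -0.005  -0.    ] F [0.3 0.  0.4] M [-0.06  0.12 -0.05] gap 0.0951 q6 1.58
```

```bash
python3 -m crank '[0,0.003,-0.0035,-0.005,0,-0.005,0,0,0,0,-0.006,0,0,0,0,0,0,-0.004,0,0,0,0,0,0,-0.002,0,0,0,0,0,0,0,0,0,0,0,0,0,0,0,0,0,0,0,0,0,0,0,0,0,0,0,0,0,0,0]';python3 -c "
from h import *;st()"
```

```text
time_s: 13.78
ee_pos: [0.4855, 0.3054, 0.09]
tcp_rot: [0.973, 0.232, 0.001, -0.001]
ft_force: [-0.0, 0.2, 0.4]
finger_gap: 0.0948
t 13.78 p [0.4855 0.3054 0.09  ] yaw_y deg -63.16 toolz [ 0.0025  0.0018 -1.    ] tilt-fix rotvec [-0.0018  0.0025  0.    ] F [-0.   0.2  0.4] M [-0.07  0.07 -0.04] gap 0.0948 q6 1.57
```

```bash
python3 -m crank '[0,-0.001,-0.0005,-0.003,-0.002,0.002,0,0,0,0,-0.001,0,0,0,0,0,0,0,0,0,0,0,0,0,0,0,0,0,1,0,0,0,0,0,0,1,0,0,0,0,0,0,1,0,0,0,0,0,0,1,0,0,0,0,0,0]' 45; python3 -m crank '[1,0,0,0,0,0,0,1,0,0,0,0,0,0,1,0,0,0,0,0,0,1,0,0,0,0,0,0,1,0,0,0,0,0,0,1,0,0,0,0,0,0,1,0,0,0,0,0,0,1,0,0,0,0,0,0]';python3 -c "
from h import *;st()"
```

```text
time_s: 14.45
ee_pos: [0.4849, 0.3051, 0.0866]
tcp_rot: [0.973, 0.232, 0.001, -0.0]
ft_force: [0.1, -0.3, 0.3]
finger_gap: 0.0737
time_s: 15.12
ee_pos: [0.4848, 0.3054, 0.0867]
tcp_rot: [0.973, 0.232, 0.001, -0.0]
ft_force: [-0.4, 1.3, 0.1]
finger_gap: 0.0539
t 15.12 p [0.4848 0.3054 0.0867] yaw_y deg -63.15 toolz [ 0.002  0.001 -1.   ] tilt-fix rotvec [-0.001  0.002  0.   ] F [-0.4  1.3  0.1] M [-0.05  0.14 -0.06] gap 0.0539 q6 1.57
```

```bash
python3 -m crank '[1,0,0,0,0,0,0.03,1,0,0,0.0001,0,0,0.05,1,0,0,0.0001,0,0,0.05,1,0,0,0.0001,0,0,0.05,1,0,0,0.0001,0,0,0.05,1,0,0,0.0001,0,0,0.05,1,0,0,0,0,0,0.02,1,0,0,0,0,0,0]' 50;python3 -c "
from h import *;st()"
```

```text
time_s: 15.78
ee_pos: [0.4848, 0.3057, 0.0873]
tcp_rot: [0.925, 0.38, 0.001, -0.001]
ft_force: [0.1, 0.2, 0.1]
finger_gap: 0.0536
t 15.78 p [0.4848 0.3057 0.0873] yaw_y deg -45.31 toolz [ 0.0011  0.0026 -1.    ] tilt-fix rotvec [-0.0026  0.0011  0.    ] F [0.1 0.2 0.1] M [-0.05  0.12 -0.05] gap 0.0536 q6 1.26
```

```bash
python3 -m crank '[1,0,0,0.0001,0,0,0.05,1,0,0,0.0001,0,0,0.05,1,0,0,0.0001,0,0,0.05,1,0,0,0.0001,0,0,0.05,1,0,0,0.0001,0,0,0.05,1,0,0,0.0001,0,0,0.05,1,0,0,0,0,0,0.05,1,0,0,0,0,0,0.05]';python3 -c "
from h import *;st()
s=snapshot('scene');P=pts(s);X,Y,Z=P[...,0],P[...,1],P[...,2]
m=(np.hypot(X-.484,Y-.305)<.07)&(Z>.072)&(Z<.086);q=P[m];print('shoulder',len(q),np.median(q[:,2]),cv2.minAreaRect((q[:,:2]*1000).astype(np.float32)))
cv2.imwrite('pics/s2.png',cv2.resize(s['frame'][150:270,260:420,::-1],(800,600)))"
```

```text
time_s: 16.45
ee_pos: [0.4855, 0.3063, 0.0883]
tcp_rot: [0.828, 0.56, 0.002, -0.001]
ft_force: [0.2, 1.0, 1.2]
finger_gap: 0.0537
t 16.45 p [0.4855 0.3063 0.0883] yaw_y deg -21.88 toolz [ 0.0014  0.0045 -1.    ] tilt-fix rotvec [-0.0045  0.0014  0.    ] F [0.2 1.  1.2] M [ 0.01 -0.01 -0.05] gap 0.0537 q6 0.85
shoulder 288 0.07902710290948894 ((478.6873779296875, 297.10406494140625), (47.65489959716797, 64.07286071777344), 53.195587158203125)
```

View pics/s2.png

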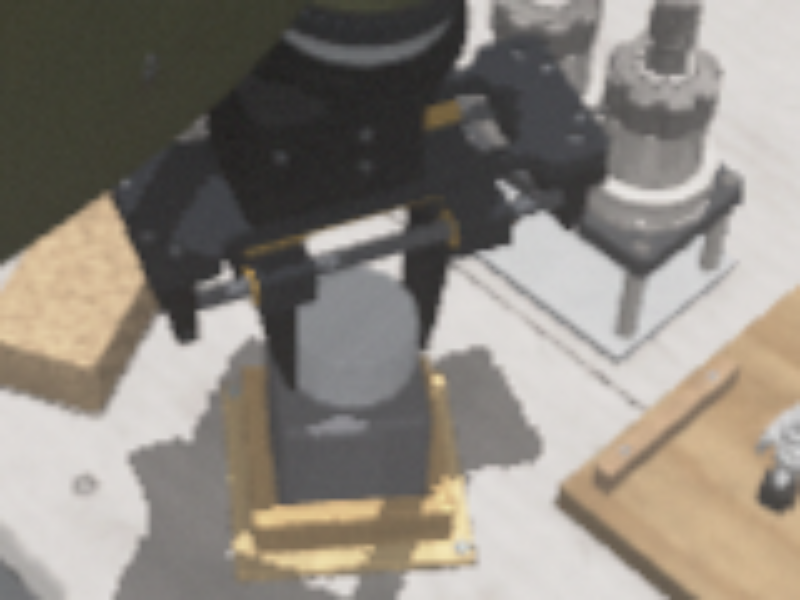

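```bash
python3 -m crank '[1,0,0,0.0001,0.004,0,0.05,1,0,0,0.0001,0,0,0.05,1,0,0,0.0001,0,0,0.05,1,0,0,0.0001,0,0,0.05,1,0,0,0,0,0,0.05,1,0,0,0,0,0,0.05,1,0,0,0,0,0,0,1,0,0,0,0,0,0]';python3 -c "
from h import *;st()"
```

```text
time_s: 17.17
ee_pos: [0.4846, 0.3065, 0.0902]
tcp_rot: [0.735, 0.678, 0.001, -0.004]
ft_force: [0.2, 0.7, 0.4]
finger_gap: 0.0537
t 17.17 p [0.4846 0.3065 0.0902] yaw_y deg -4.62 toolz [-0.0035  0.0082 -1.    ] tilt-fix rotvec [-0.0082 -0.0035 -0.    ] F [0.2 0.7 0.4] M [-0.03  0.03  0.01] gap 0.0537 q6 0.54
```

```bash
python3 -m crank '[1,0,0,0,-0.008,-0.003,0.05,1,0,0,0,0,0,0.01,1,0,0,0,0,0,0,1,0,0,0,0,0,0,1,0,0,0,0,0,0,1,0,0,0,0,0,0,1,0,0,0,0,0,0,1,0,0,0,0,0,0]';cat >> h.py <<'E'
def cap(name=None):
  for n in("scene","top"):
    s=snapshot(n);P=pts(s);X,Y,Z=P[...,0],P[...,1],P[...,2];r=np.hypot(X-.484,Y-.305)
    g=s["frame"].astype(int)
    m=(r<.03)&(Z>.09)&(Z<.16)&(g.mean(-1)>70);H,e=np.histogram(Z[m],np.arange(.09,.16,.002));print(n,"cap z",[(round(float(a),3),int(k)) for k,a in zip(H,e) if k>15])
    m=(r<.07)&(Z>.07)&(Z<.09);q=P[m]
    if len(q)>9:print("shoulder",len(q),np.median(q[:,2]).round(4),cv2.minAreaRect((q[:,:2]*1000).astype(np.float32)))
    if name and n=="scene":cv2.imwrite(name,cv2.resize(s['frame'][150:270,260:420,::-1],(800,600)))
E
python3 -c "
from h import *;st();cap()"
```

```text
time_s: 17.83
ee_pos: [0.4847, 0.3063, 0.0902]
tcp_rot: [0.717, 0.697, -0.0, -0.0]
ft_force: [0.1, 0.5, 0.5]
finger_gap: 0.0532
t 17.83 p [0.4847 0.3063 0.0902] yaw_y deg -1.69 toolz [-9.e-04  1.e-04 -1.e+00] tilt-fix rotvec [-0.0001 -0.0009 -0.    ] F [0.1 0.5 0.5] M [-0.05  0.1   0.02] gap 0.0532 q6 0.5
scene cap z [(0.102, 18), (0.108, 17), (0.11, 18), (0.112, 30), (0.114, 163), (0.116, 74)]
shoulder 323 0.0791 ((476.8486633300781, 294.58074951171875), (40.6915397644043, 64.41173553466797), 52.95461654663086)
top cap z []
```

```bash
python3 -m crank '[1,0,0,0.001,0,0,0,1,0,0,0.001,0,0,0,1,0,0,0.001,0,0,0,1,0,0,0.001,0,0,0,1,0,0,0,0,0,0,1,0,0,0,0,0,0,1,0,0,0,0,0,0,1,0,0,0,0,0,0]'; python3 -c "
from h import *;st();cap()"
```

```text
time_s: 18.6
ee_pos: [0.484, 0.3057, 0.0935]
tcp_rot: [0.718, 0.697, -0.001, -0.0]
ft_force: [0.1, 0.6, -0.9]
finger_gap: 0.0536
t 18.6 p [0.484  0.3057 0.0935] yaw_y deg -1.7 toolz [-0.0025 -0.0012 -1.    ] tilt-fix rotvec [ 0.0012 -0.0025  0.    ] F [ 0.1  0.6 -0.9] M [-0.11  0.08  0.04] gap 0.0536 q6 0.5
scene cap z [(0.108, 17), (0.114, 18), (0.116, 58), (0.118, 171), (0.12, 38)]
shoulder 333 0.0789 ((478.130859375, 296.20391845703125), (44.58442306518555, 64.04391479492188), 53.45198059082031)
top cap z []
```

Cap free: it rises, the jar stays, and the wrist carries only about 1 N. Lift another 30 mm.

```bash
python3 -m crank '[1,0,0,0.003,0.001,-0.002,0,1,0,0,0.005,0,0,0,1,0,0,0.006,0,0,0,1,0,0,0.006,0,0,0,1,0,0,0.004,0,0,0,1,0,0,0.002,0,0,0,1,0,0,0,0,0,0,1,0,0,0,0,0,0]'; python3 -c "
from h import *;st();cap('pics/s3.png')"
```

```text
time_s: 19.37
ee_pos: [0.4845, 0.306, 0.1237]
tcp_rot: [0.718, 0.697, 0.001, 0.0]
ft_force: [0.3, 0.6, -0.3]
finger_gap: 0.0539
t 19.37 p [0.4845 0.306  0.1237] yaw_y deg -1.7 toolz [ 1.7e-03  9.0e-04 -1.0e+00] tilt-fix rotvec [-0.0009  0.0017  0.    ] F [ 0.3  0.6 -0.3] M [-0.05  0.06 -0.03] gap 0.0539 q6 0.5
scene cap z [(0.092, 18), (0.094, 26), (0.096, 18), (0.1, 20), (0.124, 19), (0.142, 21), (0.144, 19), (0.146, 51), (0.148, 201), (0.15, 40)]
shoulder 508 0.0795 ((483.09100341796875, 302.9630432128906), (62.30255126953125, 64.15486145019531), 53.55199432373047)
top cap z []
```

View pics/s3.png

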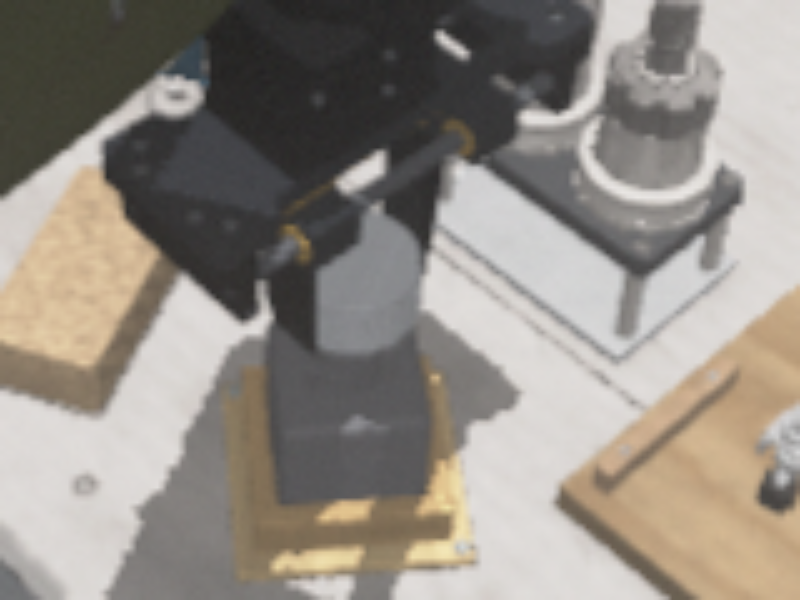

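The picture shows the cap held at crop (370,280), with the jar still seated in the pocket at (350,430) and the block flat at (75,290). Cap top is about 0.148, so the rim is about 14 mm above the neck. Let it settle, then hand in.

```bash
python3 -m crank '[1,0,0,0,0,0,0,1,0,0,0,0,0,0,1,0,0,0,0,0,0,1,0,0,0,0,0,0,1,0,0,0,0,0,0,1,0,0,0,0,0,0,1,0,0,0,0,0,0,1,0,0,0,0,0,0]'; python3 -c "
from h import *;st();s=ctrl.get_state();print(abs(s['dq']).max());print(ctrl.close_job())"
```

```text
time_s: 20.13
ee_pos: [0.4834, 0.3054, 0.1215]
tcp_rot: [0.718, 0.697, -0.001, -0.0]
ft_force: [-0.7, -0.1, -1.6]
finger_gap: 0.0539
t 20.13 p [0.4834 0.3054 0.1215] yaw_y deg -1.71 toolz [-1.7e-03 -8.0e-04 -1.0e+00] tilt-fix rotvec [ 0.0008 -0.0017  0.    ] F [-0.7 -0.1 -1.6] M [-0.04  0.06  0.06] gap 0.0539 q6 0.5
0.0019521645961803147
the job is handed in; nothing more can be done
None
```

The job is done and handed in at 20.1 s; no verdict was reported.

- **Block:** I lifted the sanding block off the cap and lowered it until it touched the bench, left of the holder. It lies flat: its top measured about 36 mm, as it should. The first grip sat too high, so I let go and regrasped about 9 mm lower before lifting.
- **Cap:** I turned it about 1.07 rad anticlockwise in one grasp, then lifted it straight up. It came free with about 1 N on the wrist.
- **Jar and holder:** The jar stayed seated, with its shoulder at about 79 mm before and after.
- **Final pose:** The cap is level to about 0.002 rad and still. It is within about 1 mm of where I measured its centre on the neck. The rim was about 14 mm above the neck at the last picture. The arm then settled 2 mm lower during the final hold, so it is about 12 mm, still inside the range.

**What I could not confirm:**
- The wrist moment showed no clear unscrewing torque, so I judged that the threads had let go from the turn angle, the cap rising and the jar staying put.
- The cap was hidden from the top camera at the end, so its final height comes from the scene camera only.
- I did not re-measure the collets and nut at the end. They were in place in the picture taken after the block was set down, and later moves did not go near them.

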